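Find the loose hold-down bolt and hold its cap open

TASK

One of the three capped bolts on the grey rail has worked loose: working from left to right as the robot sees them, tap each bolt head from above firmly with a fingertip and feel which one gives. Then lift the yellow cap of that bolt by its red lug to at least 45 degrees and finish still holding it open, so that I can get the spanner on; leave the caps of the two tight bolts shut and do not disturb the other things on the bench.

Things in the scene. Friction and masses are not known exactly. Their poses are not given: they have to be found in the camera images.
- rail: grey fixed anchor rail on the bench, 120 x 350 x 20 mm, carrying three look-alike hold-down stations in a row along its y axis, 115 mm apart (at y = +115, 0 and -115 mm on it). Origin under its centre, on the bench; its x axis points away from the robot (the hinges' side), its y axis to the left, turned by up to 0.35 rad either way; z up. Its station frames are parallel to it.
- head_p (a point): centre of the top face of one station's steel hex bolt head, 25 mm across; at the start 72 mm above the bench, 16 mm proud of the ring-shaped cap round it. Moves with the bolt.
- bolt_p (a joint): how far bolt_p (head_p) has sunk, m; 0 at the start. One of the three bolts is loose (they look alike, and any place may have it): a tap of 2 N or more from above makes it slide down 8 mm to a stop, where it stays; the two tight ones give less than 1 mm. Tap with 5 N or so: under 2.5 N does not count as a tap.
- cap_p (a joint): hinge of the yellow ring-shaped cap round bolt_p: 0 = shut (lying level), grows as the lug side lifts, hard stop at 1.2 rad. A light spring and its weight (80 g) always shut it when let go (about 1 N or less to lift at the lug). It is not fastened by the bolt, tight or loose.
- lug_p (a point): centre of the red grip lug of the cap round bolt_p: an upright block 14 mm wide (rail's y) x 20 mm (rail's x) x 26 mm high, on a 14 mm wide tongue of the cap, 53 mm in front (robot's side) of the bolt's centre; shut, this point is 68 mm above the bench and the lug's top 80 mm; beside it there is free air down to the rail, 48 mm lower. Moves with the cap.
- hinge_p (a point): on the hinge line of that cap, which runs along the rail's y axis: 37 mm behind the bolt's centre, 53 mm above the bench; 90 mm behind the lug's centre and 15 mm below it. Fixed to the rail.
- head_q (a point): centre of the top face of one station's steel hex bolt head, 25 mm across; at the start 72 mm above the bench, 16 mm proud of the ring-shaped cap round it. Moves with the bolt.
- bolt_q (a joint): how far bolt_q (head_q) has sunk, m; 0 at the start. One of the three bolts is loose (they look alike, and any place may have it): a tap of 2 N or more from above makes it slide down 8 mm to a stop, where it stays; the two tight ones give less than 1 mm. Tap with 5 N or so: under 2.5 N does not count as a tap.
- cap_q (a joint): hinge of the yellow ring-shaped cap round bolt_q: 0 = shut (lying level), grows as the lug side lifts, hard stop at 1.2 rad. A light spring and its weight (80 g) always shut it when let go (about 1 N or less to lift at the lug). It is not fastened by the bolt, tight or loose.
- lug_q (a point): centre of the red grip lug of the cap round bolt_q: an upright block 14 mm wide (rail's y) x 20 mm (rail's x) x 26 mm high, on a 14 mm wide tongue of the cap, 53 mm in front (robot's side) of the bolt's centre; shut, this point is 68 mm above the bench and the lug's top 80 mm; beside it there is free air down to the rail, 48 mm lower. Moves with the cap.
- hinge_q (a point): on the hinge line of that cap, which runs along the rail's y axis: 37 mm behind the bolt's centre, 53 mm above the bench; 90 mm behind the lug's centre and 15 mm below it. Fixed to the rail.
- head_r (a point): centre of the top face of one station's steel hex bolt head, 25 mm across; at the start 72 mm above the bench, 16 mm proud of the ring-shaped cap round it. Moves with the bolt.
- bolt_r (a joint): how far bolt_r (head_r) has sunk, m; 0 at the start. One of the three bolts is loose (they look alike, and any place may have it): a tap of 2 N or more from above makes it slide down 8 mm to a stop, where it stays; the two tight ones give less than 1 mm. Tap with 5 N or so: under 2.5 N does not count as a tap.
- cap_r (a joint): hinge of the yellow ring-shaped cap round bolt_r: 0 = shut (lying level), grows as the lug side lifts, hard stop at 1.2 rad. A light spring and its weight (80 g) always shut it when let go (about 1 N or less to lift at the lug). It is not fastened by the bolt, tight or loose.
- lug_r (a point): centre of the red grip lug of the cap round bolt_r: an upright block 14 mm wide (rail's y) x 20 mm (rail's x) x 26 mm high, on a 14 mm wide tongue of the cap, 53 mm in front (robot's side) of the bolt's centre; shut, this point is 68 mm above the bench and the lug's top 80 mm; beside it there is free air down to the rail, 48 mm lower. Moves with the cap.
- hinge_r (a point): on the hinge line of that cap, which runs along the rail's y axis: 37 mm behind the bolt's centre, 53 mm above the bench; 90 mm behind the lug's centre and 15 mm below it. Fixed to the rail.
- spanner_17: bystander: a steel combination spanner, 220 mm long, lying flat; origin under its centre
- tape_measure: bystander: a yellow and black tape measure, 65 mm high; origin under its centre
- spray_bench: bystander: a tall blue and white aerosol can with a yellow cap, 230 mm high; origin under its centre
- rivet_jar: bystander: a small jar with a dark lid, 105 mm high; origin under its centre
- spare_collar: bystander: a black round duct collar on a square flange, 128 mm wide; origin under its centre
- bolt_c: bystander: a loose hex bolt, 51 mm long, lying on the bench (a bystander, not one of the three); origin under its centre
- nut_c: bystander: a loose hex nut, 21 mm wide; origin under its centre
- pliers: bystander: red-handled pliers, 164 mm long, lying flat; origin under its centre

How it is judged:
By the outcome, as a careful person would: the job done as asked, in the order asked, and still so for the second after the job is handed in, while the arm keeps its last pose, push and grip.
It also fails if it takes over 51 s, if anything falls off the work surface, if the arm or the gripper's body presses on something with over 40 N, if the wrist force passes 120 N, or if a joint passes its speed limit or range.

ROBOT

A 6-joint arm with a two-finger parallel gripper is mounted at the origin on a cart in front of the work surface, level with it; the furniture and walls round the work are solid. World frame = base frame: x ahead of the robot, y to its left, z up, the work surface at z = 0. Lengths are in m, angles in degrees, forces in N, time in s.
With the tool pointing down it reaches from about 0.4 to 0.825 m from the base axis. Payload 7 kg.
Tool frame: the origin (TCP) lies midway between the tips of the shut fingers; the grasp point (between the pads) lies 19 mm behind it; z points along the fingers, y is the line along which they close (so a half turn about z gives the same grasp; the last joint's range is limited). The gripper opens to 88 mm and grips with 3 to 60 N. Pads are 19 mm wide; open, the fingers measure 130 mm over their backs; the gripper's body (78 mm by 193 mm) begins 47 mm behind the grasp point.
Start: joints at [92.424, 20.546, 0.682, 0, -70.136, -16.507], TCP at [0.164, 0.655, 0.227] pointing down, gripper open.
Joint ranges: [-176.03, 176.03], [-82.01, 121.73], [-58.28, 71.71], [-173.87, 95.51], [-174.79, -0.11], [-173.66, 173.66]. Speed limits (degrees/s): [136.94, 136.94, 172.46, 180, 180, 180].

INTERFACE

Orientations are given as [roll, pitch, yaw] about the fixed x, y, z axes, in that order (R = Rz(yaw) Ry(pitch) Rx(roll)).
In Python, from plant import ctrl, viewer, close_job gives the robot as it stands. The module is installed in compiled form; this text tells all that it offers.
- The arm moves only by the tool step_arm, never from a script. Its argument "moves" is a list that holds one entry, the list of rows, each a list of 5 numbers: the shift along the world's x, y, z in cm, then the turn about the world's z in rad, then the finger opening in cm, from 0 to 8.76. In form: [[[tx, ty, tz, twist, grip], ...]]. A call has 1 to 10 rows; each row shifts and turns the commanded pose from where the row before left it; what a row does not reach is not made up. A row lasts 1/10 s, in which the tool goes at most 50 mm and 8.59 degrees, less where a joint would pass 70% of its speed; a pose out of reach is approached as far as the arm can. A call with a gripper value outside its range is refused whole. The fingers move at their own pace and stop on an object; the grip force is fixed at half the most. Time passes only in rows, so rows that do not move let the fingers close. It gives the time, the measured TCP pose, the force, the opening and the grip force at its end, in the units of the state.
- ctrl.get_obs(): the state, without advancing time (a new reading comes with each control period).
- viewer.snapshot(name): name is "side" or "top" or "wrist"; returns (picture, depth): 400x640x3 uint8, blue, green, red; 400x640 float32, m along the optical axis (not along the pixel's ray), 0 where there is no reading.
- viewer.camera_info(name): a dict with "camera_matrix" (3x3 intrinsics, pixels), "eye" and "orientation" of the camera in the world. Camera axes: x right, y down, z forward; pixel columns grow to the right and rows downward; lengths in m; the calibration is good to about 2 mm. A picture is of the moment at which its call begins: read the wrist's pose just before it. camera_info takes no time and is no camera call; for the wrist camera it gives the pose at the moment of the call.
- close_job(): hands the job in; it is judged then, once.
The state is a dict: "clock": time; "joint_pos": joint angles; "qvel": joint speeds; "tau": joint torques, N m; "tool_pos": TCP position; "orientation": TCP orientation; "force": force on the tool from outside, world axes, zero at the start; "moment": the same for the moment, N m; "opening": finger opening in m; "gripper_force": force on a finger pad.
Only numpy, scipy, OpenCV 4.12 (cv2) and the standard library are available. Lean on these libraries where they do the work, as an engineer would, in place of code of your own. Each camera call takes 0.05 s, during which the arm holds its last target. There are 200 camera calls.

## Working session

There is one attempt and no reset: what is moved stays moved. The work goes in short steps, Python scripts to look and compute and a tool call to move; the robot and the scene stay as the last step left them, time stands still between calls to the robot, and variables do not carry over. Pictures are saved under pics/ and viewed, at most 10 in all, crops included, and the job is handed in when it is done.

Besides the shell and the picture viewer there is one more tool, called after "Request:" by a JSON object that holds its "name" and its "arguments". step_arm: Moves the arm, as the interface text tells. Its arguments: {"type":"object","properties":{"moves":{"type":"array","items":{"type":"array","items":{"type":"array","items":{"type":"number"}}}}},"required":["moves"]}

```bash
mkdir -p pics
cat > h.py <<'E'
import numpy as np, cv2
from plant import ctrl, viewer, close_job
def snap(n,f):
    o=ctrl.get_obs(); ci=viewer.camera_info(n); im,d=viewer.snapshot(n)
    cv2.imwrite(f'pics/{f}.png',im); np.savez(f'pics/{f}.npz',im=im,d=d,K=ci['camera_matrix'],eye=ci['eye'],ori=np.array(ci['orientation']))
    return im,d,ci
E
python3 - <<'E'
from h import *
for n in ('top','side'):
    im,d,ci=snap(n,n+'0'); print(n,ci)
print(ctrl.get_obs())
E
```

```text
top {'camera_matrix': array([[384.1437742 ,   0.        , 323.20490743],
       [  0.        , 384.1437742 , 199.45465762],
       [  0.        ,   0.        ,   1.        ]]), 'eye': array([0.47994458, 0.14257916, 1.05737134]), 'orientation': array([-1.75770725e+02, -2.14561240e-02, -8.93730941e+01])}
side {'camera_matrix': array([[413.71568618,   0.        , 315.93496192],
       [  0.        , 413.71568618, 198.11503113],
       [  0.        ,   0.        ,   1.        ]]), 'eye': array([ 0.51716739, -0.68985152,  0.50121839]), 'orientation': array([-116.74645476,    0.64999928,   -3.10524406])}
{'clock': 0.1, 'joint_pos': array([ 9.24219214e+01,  2.05875986e+01,  6.39189396e-01, -1.61834755e-02,
       -7.01351602e+01, -1.65096254e+01]), 'qvel': array([ 0.03396604, -0.08311119,  0.10060639,  0.11618818,  0.03079265,
       -0.11886342]), 'tau': array([-1.16607400e-03, -5.84166813e+01,  2.93748307e+01,  7.01554969e+00,
        1.01619173e-02, -5.36601419e-05]), 'tool_pos': array([0.16419759, 0.65428336, 0.2257195 ]), 'orientation': array([ 1.79915552e+02, -9.16334057e-03, -1.40932076e+01]), 'force': array([-0.61576033, -0.69488665, -0.55712847]), 'moment': array([0.05685842, 0.00511029, 0.00687023]), 'gripper_force': 0.0, 'opening': 0.08793440990381154}
```

View pics/top0.png

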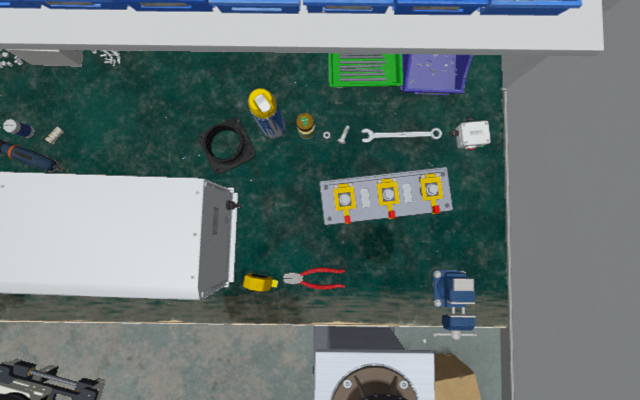

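View pics/side0.png

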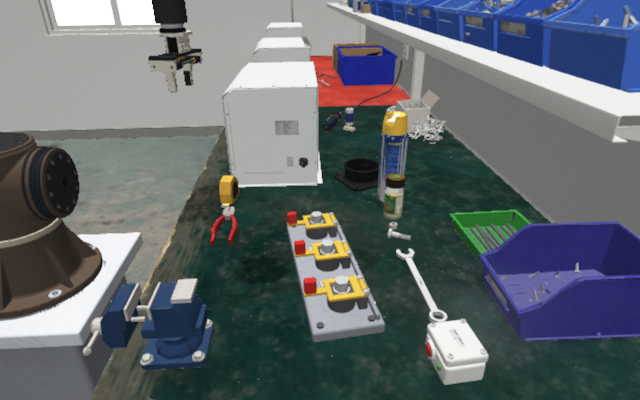

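The top picture shows the rail at about (387,197), with red lugs at (348,219), (391,214) and (436,209). The arm is at the lower left, behind the white cabinet, with pliers at (315,278), the tape at (260,283) and a vice at (455,300). The side view shows the same row.

```bash
cat >> h.py <<'E'
from scipy.spatial.transform import Rotation as Ro
def cloud(f):
    z=np.load(f'pics/{f}.npz'); d=z['d']; K=z['K']
    R=Ro.from_euler('xyz',z['ori'],degrees=True).as_matrix()
    v,u=np.mgrid[:400,:640]
    p=np.stack([(u-K[0,2])/K[0,0]*d,(v-K[1,2])/K[1,1]*d,d],-1)@R.T+z['eye']
    p[d==0]=np.nan
    return z['im'],p
E
python3 - <<'E'
from h import *
for f in('top0','side0'):
    im,p=cloud(f); b,g,r=[im[...,i].astype(int) for i in range(3)]
    reg=(p[...,0]>.3)&(p[...,0]<.7)&(p[...,1]<.2)&(p[...,1]>-.3)&(p[...,2]>.03)&(p[...,2]<.1)
    print(f)
    for nm,m in(('red',(r>110)&(g<70)&(b<70)),('steel',(p[...,2]>.063)&(abs(r-b)<25)&(abs(r-g)<25)),('yel',(r>140)&(g>110)&(b<90))):
        n,l,s,c=cv2.connectedComponentsWithStats((m&reg).astype(np.uint8))
        for i in range(1,n):
            if s[i,4]>8:
                q=p[l==i]; print(nm,c[i].round(1),s[i,4],np.median(q,0).round(4),q.min(0).round(3),q.max(0).round(3))
im,p=cloud('top0')
for u,v in((100,230),(205,240),(202,181),(203,294),(225,240),(260,283),(315,278),(455,270),(462,300),(473,133),(387,150),(387,230),(500,40),(263,100),(305,120),(437,70)): print((u,v),p[v,u].round(3))
im=cv2.imread('pics/top0.png')[155:240,305:465]
cv2.imwrite('pics/c.png',cv2.resize(im,None,fx=5,fy=5,interpolation=cv2.INTER_CUBIC))
E
```

```text
top0
red [435.6 209.1] 43 [ 0.531 -0.143  0.078] [ 0.523 -0.152  0.063] [ 0.539 -0.14   0.085]
red [391.5 214.2] 38 [ 0.517  -0.031   0.0791] [ 0.509 -0.04   0.065] [ 0.525 -0.026  0.084]
red [347.2 219. ] 33 [0.5031 0.082  0.0795] [0.495 0.074 0.076] [0.511 0.087 0.083]
steel [433.1 188.6] 66 [ 0.5833 -0.1399  0.0718] [ 0.573 -0.151  0.063] [ 0.596 -0.13   0.076]
steel [389.1 193.7] 66 [ 0.5689 -0.0263  0.0718] [ 0.558 -0.037  0.065] [ 0.582 -0.016  0.075]
steel [344.9 198.7] 64 [0.5548 0.087  0.0722] [0.544 0.077 0.065] [0.565 0.097 0.077]
steel [461.5 278. ] 14 [ 0.3569 -0.2105  0.07  ] [ 0.357 -0.228  0.067] [ 0.357 -0.193  0.073]
yel [431.  187.8] 351 [ 0.5898 -0.1392  0.0556] [ 0.542 -0.168  0.034] [ 0.627 -0.111  0.061]
yel [387.7 192.6] 348 [ 0.5775 -0.0264  0.0558] [ 0.526 -0.053  0.046] [0.612 0.003 0.061]
yel [344.3 197.6] 349 [0.563  0.0864 0.0558] [0.514 0.06  0.047] [0.598 0.115 0.061]
side0
red [291.5 217.4] 100 [0.502  0.0736 0.0731] [0.493 0.07  0.058] [0.511 0.086 0.081]
red [299.5 247. ] 125 [ 0.5174 -0.0407  0.073 ] [ 0.508 -0.044  0.058] [ 0.525 -0.03   0.082]
re
[... 642 characters left out ...]

yel [327.2 251.3] 380 [ 0.5713 -0.0358  0.0564] [ 0.508 -0.058  0.032] [0.616 0.02  0.06 ]
yel [341.3 289.6] 566 [ 0.5849 -0.1497  0.0563] [ 0.522 -0.172  0.033] [ 0.631 -0.095  0.061]
(100, 230) [0.471 0.593 0.278]
(205, 240) [0.451 0.393 0.237]
(202, 181) [0.573 0.391 0.278]
(203, 294) [0.339 0.393 0.238]
(225, 240) [0.446 0.393 0.07 ]
(260, 283) [0.337 0.302 0.061]
(315, 278) [0.344 0.163 0.002]
(455, 270) [ 0.37  -0.218  0.001]
(462, 300) [ 0.309 -0.197  0.107]
(473, 133) [ 0.735 -0.252  0.055]
(387, 150) [ 0.698 -0.033  0.001]
(387, 230) [ 0.476 -0.033  0.001]
(500, 40) [ 0.816 -0.168  0.398]
(263, 100) [0.762 0.279 0.221]
(305, 120) [0.751 0.191 0.105]
(437, 70) [ 0.92  -0.169  0.021]
```

View pics/c.png

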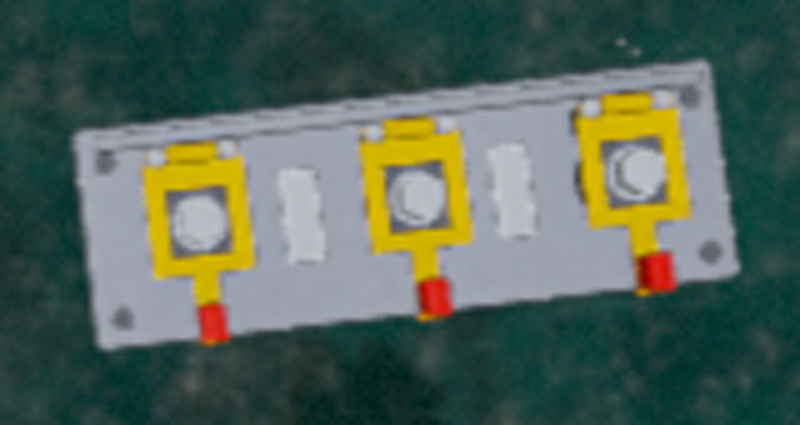

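The heads are at about (0.555, 0.086), (0.569, -0.027) and (0.583, -0.140), and the rail yaw is about 7.2°. The cabinet top is at z ≈ 0.28, so I raise the tool before swinging over.

Request:
{"name": "step_arm", "arguments": {"moves": [[[0,0,4,0,0],[0,0,4,0,0],[0,0,4,0,0],[0,0,4,0,0],[2.4,-3.5,0,0.03,0],[2.4,-3.5,0,0.03,0],[2.4,-3.5,0,0.03,0],[2.4,-3.5,0,0.03,0],[2.4,-3.5,0,0.03,0],[2.4,-3.5,0,0.03,0]]]}}

```text
clock: 1.1
tool_pos: [0.3088, 0.443, 0.3863]
orientation: [180.0, 0.0, -3.7]
force: [1.1, 0.0, 0.6]
opening: 0.013
gripper_force: 0.0
```

Request:
{"name": "step_arm", "arguments": {"moves": [[[2.46,-3.57,0,0.02,0],[2.46,-3.57,0,0.02,0],[2.46,-3.57,0,0.02,0],[2.46,-3.57,0,0.02,0],[2.46,-3.57,0,0.02,0],[2.46,-3.57,0,0.02,0],[2.46,-3.57,0,0.02,0],[2.46,-3.57,0,0.02,0],[2.46,-3.57,0,0.02,0],[2.46,-3.57,0,0.01,0]]]}}

```text
clock: 2.1
tool_pos: [0.5548, 0.086, 0.3864]
orientation: [-180.0, 0.0, 7.2]
force: [0.1, 1.3, -0.8]
opening: 0.0002
gripper_force: 0.0
```

Request:
{"name": "step_arm", "arguments": {"moves": [[[0,0,-4,0,0],[0,0,-4,0,0],[0,0,-4,0,0],[0,0,-4,0,0],[0,0,-4,0,0],[0,0,-4,0,0],[0,0,-4,0,0],[0,0,0,0,0]]]}}

```text
clock: 2.9
tool_pos: [0.5504, 0.0861, 0.1013]
orientation: [179.9, 0.6, 7.1]
force: [-1.4, -0.1, 0.5]
opening: 0.0002
gripper_force: 0.0
```

Request:
{"name": "step_arm", "arguments": {"moves": [[[0,0,0,0,0],[0,0,0,0,0]]]}}

```text
clock: 3.1
tool_pos: [0.5558, 0.0883, 0.1088]
orientation: [-180.0, -0.2, 7.1]
force: [0.9, 0.1, 0.1]
opening: 0.0007
gripper_force: 0.0
```

Request:
{"name": "step_arm", "arguments": {"moves": [[[0,0,-1,0,0],[0,0,-1,0,0],[0,0,-0.7,0,0],[0,0,0,0,0],[0,0,0,0,0],[0,0,0,0,0]]]}}

```text
clock: 3.7
tool_pos: [0.5545, 0.0878, 0.0798]
orientation: [180.0, -0.0, 7.1]
force: [0.6, -0.3, -0.0]
opening: 0.0008
gripper_force: 0.0
```

Run:
```python
from h import *
im,d,ci=snap('side','s1')
cv2.imwrite('pics/s1c.png',cv2.resize(im[130:310,230:430],None,fx=3,fy=3,interpolation=cv2.INTER_CUBIC))
o=ctrl.get_obs();print(o['tool_pos'],o['orientation'],o['force'])
```

```text
[0.55451422 0.08777745 0.07983469] [-1.79994256e+02 -2.64877860e-02  7.12013836e+00] [ 0.60058492 -0.1132605  -0.41985144]
```

View pics/s1c.png

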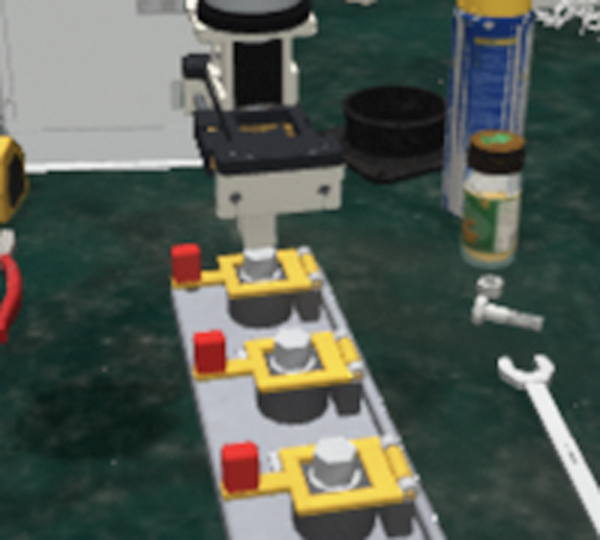

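The fingertips are just above the left head, at crop position (262,245). Now I tap it slowly.

Request:
{"name": "step_arm", "arguments": {"moves": [[[0,0,-0.2,0,0],[0,0,-0.2,0,0],[0,0,-0.2,0,0],[0,0,-0.2,0,0],[0,0,0,0,0]]]}}

```text
clock: 4.25
tool_pos: [0.5541, 0.0876, 0.0712]
orientation: [180.0, 0.0, 7.1]
force: [-0.5, -0.1, 0.1]
opening: 0.0003
gripper_force: 0.0
```

Request:
{"name": "step_arm", "arguments": {"moves": [[[0,0,-0.1,0,0],[0,0,0,0,0]]]}}

```text
clock: 4.45
tool_pos: [0.5542, 0.0877, 0.0705]
orientation: [180.0, 0.0, 7.1]
force: [0.4, 0.2, -0.3]
opening: 0.0005
gripper_force: 0.0
```

Request:
{"name": "step_arm", "arguments": {"moves": [[[0,0,-0.1,0,0],[0,0,0,0,0]]]}}

```text
clock: 4.65
tool_pos: [0.5543, 0.0877, 0.0695]
orientation: [-180.0, -0.0, 7.1]
force: [-1.0, -0.1, 0.0]
opening: 0.0005
gripper_force: 0.0
```

Request:
{"name": "step_arm", "arguments": {"moves": [[[0,0,-0.1,0,0],[0,0,0,0,0]]]}}

```text
clock: 4.85
tool_pos: [0.5543, 0.0877, 0.0685]
orientation: [180.0, -0.0, 7.1]
force: [0.8, -0.6, 0.1]
opening: 0.0003
gripper_force: 0.0
```

Request:
{"name": "step_arm", "arguments": {"moves": [[[0,0,-0.1,0,0],[0,0,0,0,0]]]}}

```text
clock: 5.05
tool_pos: [0.5542, 0.0877, 0.0675]
orientation: [180.0, 0.0, 7.1]
force: [1.0, 1.1, -0.5]
opening: 0.0001
gripper_force: 0.0
```

Run:
```python
from h import *
im,d,ci=snap('side','s2')
cv2.imwrite('pics/s2c.png',cv2.resize(im[180:255,270:350],None,fx=7,fy=7,interpolation=cv2.INTER_CUBIC))
o=ctrl.get_obs();print(o['tool_pos'],o['force'])
```

```text
[0.55423397 0.08768235 0.06745838] [-0.08423817  0.68970734 -0.71540536]
```

View pics/s2c.png

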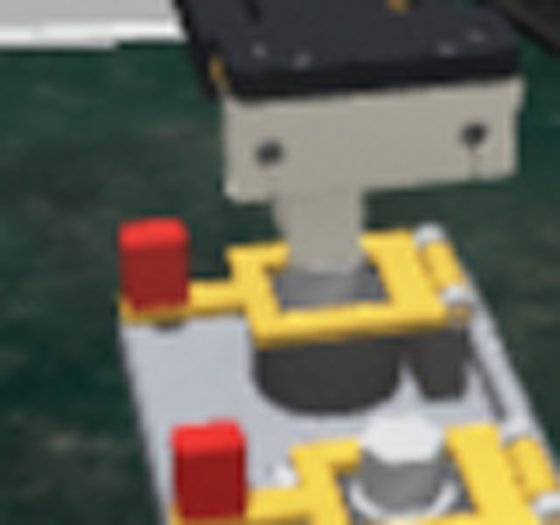

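The fingertip is now at z 0.0675. The left head lies below it, near (325,285), and looks sunk compared with the middle one, which stands proud at (400,440). I go on down to find its stop and push about 5 N.

Request:
{"name": "step_arm", "arguments": {"moves": [[[0,0,-0.1,0,0],[0,0,0,0,0]]]}}

```text
clock: 5.3
tool_pos: [0.5542, 0.0877, 0.0665]
orientation: [180.0, 0.0, 7.1]
force: [1.0, -0.4, 0.5]
opening: 0.0008
gripper_force: 0.0
```

Request:
{"name": "step_arm", "arguments": {"moves": [[[0,0,-0.1,0,0],[0,0,0,0,0]]]}}

```text
clock: 5.5
tool_pos: [0.5543, 0.0877, 0.0654]
orientation: [-180.0, 0.0, 7.1]
force: [-1.4, 0.9, 0.2]
opening: 0.0002
gripper_force: 0.0
```

Request:
{"name": "step_arm", "arguments": {"moves": [[[0,0,-0.1,0,0],[0,0,0,0,0]]]}}

```text
clock: 5.7
tool_pos: [0.5542, 0.0877, 0.0644]
orientation: [-180.0, 0.0, 7.1]
force: [-0.3, -0.5, 0.1]
opening: 0.0004
gripper_force: 0.0
```

Request:
{"name": "step_arm", "arguments": {"moves": [[[0,0,-0.1,0,0],[0,0,0,0,0]]]}}

```text
clock: 5.9
tool_pos: [0.5543, 0.0877, 0.0643]
orientation: [180.0, -0.0, 7.1]
force: [-3.4, -0.1, 8.2]
opening: 0.0006
gripper_force: 3.9
```

The stop is at z = 0.0643 with 8 N, so the left bolt sank 8 mm and is the loose one. Next is the middle.

Request:
{"name": "step_arm", "arguments": {"moves": [[[0,0,1.5,0,0],[0,0,2.5,0,0],[0.48,-3.8,0,0,0],[0.48,-3.8,0,0,0],[0.48,-3.8,0,0,0],[0,0,0,0,0],[0,0,-1.2,0,0],[0,0,-1,0,0],[0,0,0,0,0],[0,0,0,0,0]]]}}

```text
clock: 6.9
tool_pos: [0.5683, -0.0255, 0.0809]
orientation: [180.0, 0.1, 7.2]
force: [-0.6, 0.4, -0.0]
opening: 0.0004
gripper_force: 0.0
```

Request:
{"name": "step_arm", "arguments": {"moves": [[[0,0,-0.3,0,0],[0,0,-0.3,0,0],[0,0,-0.2,0,0],[0,0,0,0,0]]]}}

```text
clock: 7.3
tool_pos: [0.5685, -0.0263, 0.0733]
orientation: [-180.0, 0.0, 7.1]
force: [-0.4, -0.3, -0.4]
opening: 0.0005
gripper_force: 0.0
```

Request:
{"name": "step_arm", "arguments": {"moves": [[[0,0,-0.1,0,0],[0,0,0,0,0]]]}}

```text
clock: 7.5
tool_pos: [0.5687, -0.0264, 0.0726]
orientation: [180.0, -0.0, 7.1]
force: [-0.3, 0.3, 0.6]
opening: 0.0005
gripper_force: 0.0
```

Request:
{"name": "step_arm", "arguments": {"moves": [[[0,0,-0.1,0,0],[0,0,0,0,0]]]}}

```text
clock: 7.7
tool_pos: [0.5688, -0.0264, 0.0718]
orientation: [180.0, -0.0, 7.1]
force: [0.4, -0.2, 1.5]
opening: 0.0002
gripper_force: 1.3
```

Request:
{"name": "step_arm", "arguments": {"moves": [[[0,0,-0.06,0,0],[0,0,0,0,0]]]}}

```text
clock: 7.9
tool_pos: [0.5688, -0.0263, 0.0718]
orientation: [180.0, -0.0, 7.1]
force: [-3.6, -0.3, 8.1]
opening: 0.0003
gripper_force: 4.0
```

The middle bolt is tight, with 8 N at z 0.0718. Now the right.

Request:
{"name": "step_arm", "arguments": {"moves": [[[0,0,1.2,0,0],[0,0,2.0,0,0],[0.48,-3.8,0,0,0],[0.48,-3.8,0,0,0],[0.48,-3.8,0,0,0],[0,0,0,0,0],[0,0,-1.2,0,0],[0,0,-1,0,0],[0,0,0,0,0],[0,0,0,0,0]]]}}

```text
clock: 8.9
tool_pos: [0.5828, -0.1395, 0.0804]
orientation: [180.0, 0.1, 7.2]
force: [-0.1, 0.1, 0.3]
opening: 0.0003
gripper_force: 0.0
```

Request:
{"name": "step_arm", "arguments": {"moves": [[[0,0,-0.3,0,0],[0,0,-0.3,0,0],[0,0,-0.2,0,0],[0,0,0,0,0]]]}}

```text
clock: 9.3
tool_pos: [0.5829, -0.1402, 0.0727]
orientation: [-180.0, 0.0, 7.1]
force: [0.2, 0.2, -0.8]
opening: 0.0004
gripper_force: 0.0
```

Request:
{"name": "step_arm", "arguments": {"moves": [[[0,0,-0.1,0,0],[0,0,0,0,0]]]}}

```text
clock: 9.5
tool_pos: [0.5831, -0.1403, 0.072]
orientation: [180.0, -0.0, 7.1]
force: [-0.4, 0.5, 1.0]
opening: 0.0007
gripper_force: 0.0
```

Request:
{"name": "step_arm", "arguments": {"moves": [[[0,0,-0.1,0,0],[0,0,0,0,0]]]}}

```text
clock: 9.7
tool_pos: [0.5832, -0.1404, 0.0718]
orientation: [180.0, -0.0, 7.1]
force: [-2.6, 1.2, 6.5]
opening: 0.0007
gripper_force: 3.3
```

The right bolt is tight too, with 6.5 N at z 0.0718, so the loose one is the left. I move over its lug with the fingers opening.

Request:
{"name": "step_arm", "arguments": {"moves": [[[0,0,1.5,0,0],[0,0,3.5,0,0],[-1.15,3.15,0,0,4],[-1.15,3.15,0,0,4],[-1.15,3.15,0,0,4],[-1.15,3.15,0,0,4],[-1.15,3.15,0,0,4],[-1.15,3.15,0,0,4],[-1.15,3.15,0,0,4],[0,0,0,0,4]]]}}

```text
clock: 10.7
tool_pos: [0.5019, 0.0828, 0.1213]
orientation: [-180.0, -0.1, 7.3]
force: [0.5, -0.2, 0.5]
opening: 0.0401
gripper_force: 0.0
```

Request:
{"name": "step_arm", "arguments": {"moves": [[[0,0,0,0,4],[0,0,0,0,4],[0,0,0,0,4]]]}}

```text
clock: 11.0
tool_pos: [0.5028, 0.0794, 0.1209]
orientation: [180.0, 0.0, 7.1]
force: [0.3, 0.1, 0.2]
opening: 0.04
gripper_force: 0.0
```

Run:
```python
from h import *
im,d,ci=snap('wrist','w1')
im2,d2,_=snap('side','s3')
cv2.imwrite('pics/w1c.png',np.hstack([cv2.resize(im,(400,250)),cv2.resize(im2[170:270,260:420],(400,250),interpolation=cv2.INTER_CUBIC)]))
im,p=cloud('s3'); b,g,r=[im[...,i].astype(int) for i in range(3)]
reg=(p[...,0]>.3)&(p[...,0]<.65)&(p[...,1]<.2)&(p[...,1]>-.3)&(p[...,2]>.03)&(p[...,2]<.1)
m=(r>110)&(g<70)&(b<70)&reg
n,l,s,c=cv2.connectedComponentsWithStats(m.astype(np.uint8))
for i in range(1,n):
    if s[i,4]>8: q=p[l==i]; print(c[i],np.median(q,0).round(4),q.min(0).round(3),q.max(0).round(3))
im,p=cloud('w1'); b,g,r=[im[...,i].astype(int) for i in range(3)]
m=(r>110)&(g<70)&(b<70)&(p[...,2]>.076)&(p[...,2]<.09)
n,l,s,c=cv2.connectedComponentsWithStats(m.astype(np.uint8))
for i in range(1,n):
    if s[i,4]>20: q=p[l==i]; print('w',c[i],s[i,4],np.median(q,0).round(4),q.min(0).round(3),q.max(0).round(3))
o=ctrl.get_obs();print(o['tool_pos'],o['force'],o['opening'])
```

```text
[291.50505051 217.39393939] [0.5026 0.0739 0.073 ] [0.493 0.069 0.058] [0.511 0.084 0.082]
[299.56451613 247.04032258] [ 0.5174 -0.0405  0.0733] [ 0.508 -0.044  0.057] [ 0.525 -0.031  0.082]
[309.68235294 285.46470588] [ 0.5315 -0.1545  0.0735] [ 0.522 -0.158  0.058] [ 0.54  -0.144  0.082]
[0.5027619  0.07940111 0.12085237] [-0.27774985  0.15576959 -0.38472583] 0.040461040579151626
```

View pics/w1c.png

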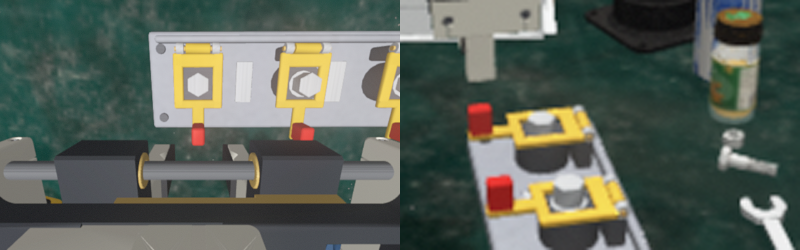

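In the wrist view (left half) the lug at (198,133) is centred between the fingers at (160,170) and (237,170). In the side view the left head, at (540,120), is visibly sunk. Now I go down and grip.

Request:
{"name": "step_arm", "arguments": {"moves": [[[0,0,-1.5,0,4],[0,0,-1.5,0,4],[0,0,-1.4,0,4],[0,0,-1.2,0,4],[0,0,-1,0,4],[0,0,-0.5,0,4],[0,0,0,0,4],[0,0,0,0,4],[0,0,0,0,4]]]}}

```text
clock: 12.0
tool_pos: [0.503, 0.0804, 0.0505]
orientation: [-180.0, -0.1, 7.1]
force: [-0.0, 0.3, 0.5]
opening: 0.0399
gripper_force: 0.0
```

Request:
{"name": "step_arm", "arguments": {"moves": [[[0,0,0,0,1],[0,0,0,0,1],[0,0,0,0,1],[0,0,0,0,1],[0,0,0,0,1],[0,0,0,0,1]]]}}

```text
clock: 12.6
tool_pos: [0.5026, 0.08, 0.05]
orientation: [180.0, 0.0, 7.1]
force: [0.9, -2.3, 1.0]
opening: 0.0136
gripper_force: 30.0
```

Gripped with 30 N at a 13.6 mm opening. I lift along the hinge arc.

Request:
{"name": "step_arm", "arguments": {"moves": [[[0.16,0.02,0.66,0,1],[0.16,0.02,0.66,0,1],[0.26,0.03,0.63,0,1],[0.26,0.03,0.63,0,1],[0,0,0,0,1],[0,0,0,0,1]]]}}

```text
clock: 13.2
tool_pos: [0.5105, 0.0809, 0.0762]
orientation: [180.0, 0.0, 7.1]
force: [-5.6, -1.0, 4.4]
opening: 0.0138
gripper_force: 30.0
```

Request:
{"name": "step_arm", "arguments": {"moves": [[[0.35,0.04,0.59,0,1],[0.35,0.04,0.59,0,1],[0.43,0.05,0.53,0,1],[0.43,0.05,0.53,0,1],[0,0,0,0,1],[0,0,0,0,1]]]}}

```text
clock: 13.8
tool_pos: [0.527, 0.083, 0.099]
orientation: [-180.0, -0.0, 7.1]
force: [-6.0, -0.1, 3.3]
opening: 0.0138
gripper_force: 30.0
```

Request:
{"name": "step_arm", "arguments": {"moves": [[[0.5,0.06,0.46,0,1],[0.5,0.06,0.46,0,1],[0.57,0.07,0.38,0,1],[0.57,0.07,0.38,0,1],[0.41,0.05,0.2,0,1],[0.41,0.05,0.2,0,1],[0,0,0,0,1],[0,0,0,0,1]]]}}

```text
clock: 14.6
tool_pos: [0.5569, 0.0868, 0.1194]
orientation: [-180.0, -0.1, 7.1]
force: [-3.8, 0.4, 1.2]
opening: 0.0138
gripper_force: 30.0
```

Run:
```python
from h import *
im,d,ci=snap('side','s4')
cv2.imwrite('pics/s4c.png',cv2.resize(im[130:310,240:420],None,fx=3.3,fy=3.3,interpolation=cv2.INTER_CUBIC))
im,p=cloud('s4'); b,g,r=[im[...,i].astype(int) for i in range(3)]
reg=(p[...,0]>.45)&(p[...,0]<.65)&(p[...,1]<.15)&(p[...,1]>.0)&(p[...,2]>.03)&(p[...,2]<.2)
for m in((r>110)&(g<70)&(b<70),(r>140)&(g>110)&(b<90)):
    q=p[m&reg]; print(len(q),q.min(0).round(3),q.max(0).round(3),np.median(q,0).round(3))
    y=q-q.mean(0); t=y[:,:1]*.992+y[:,1:2]*.125
    print('tilt',np.degrees(np.arctan2(*np.linalg.svd(np.c_[t,y[:,2]],full_matrices=False)[2][0][::-1])))
```

```text
19 [0.539 0.077 0.133] [0.545 0.089 0.144] [0.543 0.079 0.14 ]
tilt -96.8362047494299
163 [0.532 0.013 0.032] [0.615 0.114 0.138] [0.572 0.079 0.084]
tilt -54.75945256609649
```

View pics/s4c.png

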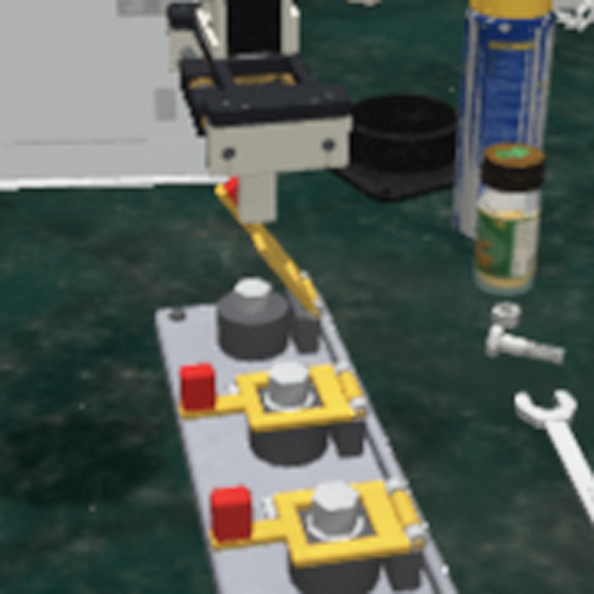

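The left cap is open at about 55–57° and its lug at (228,188) is held between the fingers. The other two caps are shut, so I settle and hand in.

Request:
{"name": "step_arm", "arguments": {"moves": [[[0,0,0,0,1],[0,0,0,0,1],[0,0,0,0,1],[0,0,0,0,1],[0,0,0,0,1],[0,0,0,0,1]]]}}

```text
clock: 15.25
tool_pos: [0.5565, 0.0867, 0.1193]
orientation: [-180.0, -0.0, 7.1]
force: [-3.3, 0.0, 3.9]
opening: 0.0139
gripper_force: 30.0
```

```bash
python3 -c "
from h import *
o=ctrl.get_obs();print(o['tool_pos'],o['force'],o['gripper_force'],o['clock']);print(close_job())"
```

```text
[0.55653178 0.08673863 0.11927454] [-3.33696385  0.01528355  3.91039437] 30.000713135814294 15.25
the job is handed in; nothing more can be done
None
```

The left bolt is the loose one (it sank 8 mm, while the middle and right held at 6–8 N); its cap is held open at about 55°, the other two caps are shut, and the job was handed in at 15.25 s.

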